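Swing the drawer front home in the drilling jig

TASK

Push the wooden drawer front near its free corner so that it pivots on the steel pin of the drilling jig, past the spring roller, until it clicks fully home against the blue stop. Ease it in gently: the stop is set, so stop pushing once it is home, and keep the plate flat on the jig. Then swing the red hold-down bar over the plate by its black post, let go, and leave the other things on the bench alone.

Things in the scene. Friction and masses are not known exactly. Their poses are not given: they have to be found in the camera images.
- jig: fixed drilling jig: white base board 330 x 285 mm, 12 mm thick, on the bench (frame x -75 to +255, y -185 to +100 mm), with an upright steel pivot pin, 12 mm thick, top 48 mm above the bench. Origin on the pin's axis at bench height; +x runs from the pin to the stop unit, z up. The stop unit stands at x 125 to 265, y -155 to +85 mm, up to 50 mm above the bench
- plate: loose wooden drawer front 205 x 95 x 18 mm, 0.3 to 0.54 kg, flat on the base board (underside 12 mm above the bench), the pin through its 13.5 mm hole. Origin: hole centre, underside; it reaches x -30 to +175, y -70 to +25 mm in this frame. Starts 0.4 to 0.7 rad clockwise (from above) of jig x; push it counter-clockwise. At home its x axis lies along the jig's x within 0.065 rad
- push_edge (a point): point on the plate's -y long edge near the free corner (plate x 130, y -70 mm), half-way up: push here; it leaves room for a finger beside the roller
- free_corner (a point): the free corner of the plate, diagonal to the pin hole (plate x 175, y -70 mm), half-way up
- stop_base: fixed steel rail of the stop unit on the base board; origin and axes as the jig's. Carries the blue stop head, set and locked up to 0.06 rad (11 mm at the free corner) either way along an arc about the pin; that setting is not measured, it must be felt. The head's steel stop screw meets the plate's +y edge at x 145 mm: rigid, the force climbs steeply there. Never press the plate with over 25 N
- roller_mid (a point): fixed point: centre of the brass spring roller (20 mm across) for the head at mid setting. The free corner must pass it: over the last 15 mm of the corner's way the push rises to 7 to 12 N, falls suddenly as the corner passes; push on a few mm till the stop is felt, then the roller itself holds the plate there. If let go before, it pushes the plate back
- hold_down (a joint): angle of the red hold-down bar (88 x 18 x 9 mm, underside 34 mm above the bench, 4 mm over the plate) about a vertical pivot at jig x 60, y 62 mm: 0 = parked, pointing to jig -x; grows counter-clockwise from above; 1.57 = across the plate, pointing to jig -y; end stop 1.62. Stiff (0.06 N m), stays where left
- hold_down_post (a point): point on the axis of the black round post on the bar's end, 64 mm above the bench: the post is 14 mm thick, stands 43 to 85 mm above the bench, 65 mm from the bar's pivot; grip or push it there
- offcut_0: bystander, not to be moved: wooden offcut 44 x 130 x 32 mm; origin at the centre of its underside
- spring_clamp: bystander, not to be moved: orange spring clamp 61 x 132 x 22 mm; origin at the centre of its underside
- tape_measure: bystander, not to be moved: yellow tape measure 36 x 84 x 64 mm; origin at the centre of its underside
Things that resemble listed ones, but are neither listed nor needed, are in the scene too. There is more than one size of the plate; the one meant has the size given above.

How it is judged:
On the way, in this order (a step that is already met when the one before it is completed fails the run):
1. the plate is home: past the roller, which holds it against the stop (contact force between plate and stop_head_c2 above 3 N and angle between plate's own z axis and vertical below 0.05 rad), for 0.3 s.
2. the hold-down bar lies across the plate (value of joint hold_down above 1.4 rad), for 0.2 s.
At the end, for the whole second after the job is handed in: the plate lies flat on the jig, at rest, past the roller and held by it against the steel stop screw of the stop head with more than 3 N, and the hold-down bar is turned across it (beyond 1.4 rad) (all of step 1 and value of joint hold_down above 1.4 rad and linear speed of plate below 0.01 m/s and height (world z) of plate below 0.018 m); the robot touches nothing.
It fails at once if the robot presses on the plate with more than 25 N (contact force between any of the fingers, the arm and plate above 25 N).
It fails at once if the plate is lifted or tipped (height (world z) of plate above 0.02 m or angle between plate's own z axis and vertical above 0.12 rad).
It fails at once if a thing on the bench is moved by more than 30 mm (distance of any of offcut_0, spring_clamp, tape_measure from where it was at the start of the episode above 0.03 m).
It also fails if it takes over 72 s, if anything falls off the work surface, if the arm or the gripper's body presses on something with over 40 N, if the wrist force passes 120 N, or if a joint passes its speed limit or range.

ROBOT

A 6-joint arm with a two-finger parallel gripper is mounted at the origin on a cart in front of the work surface, level with it; the furniture and walls round the work are solid. World frame = base frame: x ahead of the robot, y to its left, z up, the work surface at z = 0. Lengths are in m, angles in rad, forces in N, time in s.
With the tool pointing down it reaches from about 0.35 to 0.775 m from the base axis. Payload 5.5 kg.
Tool frame: the origin (TCP) lies midway between the tips of the shut fingers; the grasp point (between the pads) lies 19 mm behind it; z points along the fingers, y is the line along which they close (so a half turn about z gives the same grasp; the last joint's range is limited). The gripper opens to 85 mm and grips with 20 to 120 N. Pads are 22 mm wide; open, the fingers measure 114 mm over their backs; the gripper's body (76 mm by 85 mm) begins 54 mm behind the grasp point. The pads swing forward as they close: fully open they stand 13 mm farther back than shut.
Start: joints at [1.121, 0.313, 0.046, 1.304, 0, 1.431], TCP at [0.175, 0.548, 0.231] pointing down, gripper open.
Joint ranges: [-2.76, 2.76], [-0.86, 1.69], [-1.03, 1.26], [-2.2, 2.34], [-1.47, 1.5], [-3.14, 3.14]. Speed limits (rad/s): [2.57, 2.57, 3.14, 3.14, 3.14, 3.14].

INTERFACE

Orientations are given as a unit quaternion [w, x, y, z].
In Python, from workcell import telemetry, imaging, env gives the robot as it stands. The module is installed in compiled form; this text tells all that it offers.
- The arm moves only by the tool step_arm, never from a script. Its argument "moves" is a list of rows, each a list of 3 entries, a list of its own where there are three numbers: the shift along the tool's x, y, z in mm, then the turn, a rotation vector about the tool's x, y, z in rad, then the finger opening in mm, from 0 to 85.4. A call has 1 to 8 rows; each row is the pose to reach, as a shift and turn from the pose commanded when the call began, along the tool's axes at that moment; what a row does not reach only later rows make up. A row lasts 1/12 s, in which the tool goes at most 41.7 mm and 7.16 degrees, less where a joint would pass 70% of its speed; a pose out of reach is approached as far as the arm can. A call with a gripper value outside its range is refused whole. The fingers move at their own pace and stop on an object; "grip_force" is the grip in N (left out, the last holds). Time passes only in rows, so rows that repeat a pose let the fingers close. It gives the time, the measured TCP pose, the force, the opening and the grip force at its end, in the units of the state.
- telemetry.get_state(): the state, without advancing time (a new reading comes with each control period).
- imaging.read_camera(name): name is "scene" or "side" or "wrist"; returns the picture (400x640x3 uint8, red, green, blue); there is no depth.
- imaging.camera_params(name): a dict with "camera_matrix" (3x3 intrinsics, pixels), "D" ([k1, k2, p1, p2, k3] as OpenCV has them; the pictures are not rectified), "pose" (4x4, takes a point from camera to world coordinates). Camera axes: x right, y up, looking along -z (the intrinsics and any distortion apply to the point x, -y, -z); pixel columns grow to the right and rows downward; lengths in m; the calibration is good to about 2 mm. A picture is of the moment at which its call begins: read the wrist's pose just before it. camera_params takes no time and is no camera call; for the wrist camera it gives the pose at the moment of the call.
- env.hand_in(): hands the job in; it is judged then, once.
The state is a dict: "clock": time; "joint_pos": joint angles; "qvel": joint speeds; "tau": joint torques, N m; "tcp_pos": TCP position; "orientation": TCP orientation; "wrist_force": force on the tool from outside, world axes, zero at the start; "ft_torque": the same for the moment, N m; "finger_gap": finger opening in m; "grip_force": force on a finger pad.
Only numpy, scipy, OpenCV 4.12 (cv2) and the standard library are available. Lean on these libraries where they do the work, as an engineer would, in place of code of your own. Each camera call takes 0.05 s, during which the arm holds its last target. There are 200 camera calls.

## Working session

There is one attempt and no reset: what is moved stays moved. The work goes in short steps, Python scripts to look and compute and a tool call to move; the robot and the scene stay as the last step left them, time stands still between calls to the robot, and variables do not carry over. Pictures are saved under pics/ and viewed, at most 10 in all, crops included, and the job is handed in when it is done.

Besides the shell and the picture viewer there is one more tool, called after "Request:" by a JSON object that holds its "op" and its "data". step_arm: Moves the arm, as the interface text tells. Its arguments: {"type":"object","properties":{"moves":{"type":"array"},"grip_force":{"type":"number"}},"required":["moves"]}

```bash
mkdir -p pics
cat > h.py <<'E'
import numpy as np,cv2
from workcell import telemetry, imaging, env
def snap(n,f):
    p=imaging.camera_params(n); im=imaging.read_camera(n); cv2.imwrite('pics/'+f+'.png',im[:,:,::-1]); np.savez('pics/'+f+'.npz',K=p['camera_matrix'],D=p['D'],T=p['pose']); return im
def ray(f,uv,z):
    d=np.load('pics/'+f+'.npz'); u=cv2.undistortPoints(np.array(uv,float).reshape(-1,1,2),d['K'],d['D']).reshape(-1,2)
    R=d['T'][:3,:3];t=d['T'][:3,3]; v=np.c_[u[:,0],-u[:,1],-np.ones(len(u))]@R.T
    z=np.broadcast_to(z,len(u)); return t+v*((z-t[2])/v[:,2])[:,None]
def proj(f,P):
    d=np.load('pics/'+f+'.npz'); R=d['T'][:3,:3];t=d['T'][:3,3]; c=(np.array(P,float).reshape(-1,3)-t)@R*[1,-1,-1]
    return cv2.projectPoints(c,np.zeros(3),np.zeros(3),d['K'],d['D'])[0].reshape(-1,2)
E
python3 - <<'E'
from h import *
snap('scene','s0');snap('side','d0');s=telemetry.get_state();print(s['clock'],s['tcp_pos'],s['orientation'],s['wrist_force'])
print(np.load('pics/s0.npz')['T'].round(2),np.load('pics/d0.npz')['T'].round(2))
E
```

```text
0.1 [0.17510909 0.54720868 0.23050336] [-2.41193209e-04  1.54279906e-01  9.88026842e-01 -7.82667303e-04] [-0.40548525  0.60021396 -0.29185328]
[[ 0.64  0.56 -0.52 -0.06]
 [-0.77  0.46 -0.45 -0.58]
 [-0.01  0.69  0.73  0.9 ]
 [ 0.    0.    0.    1.  ]] [[ 1.   -0.04  0.02  0.59]
 [ 0.04  0.59 -0.8  -1.1 ]
 [ 0.02  0.8   0.59  0.85]
 [ 0.    0.    0.    1.  ]]
```

View pics/s0.png

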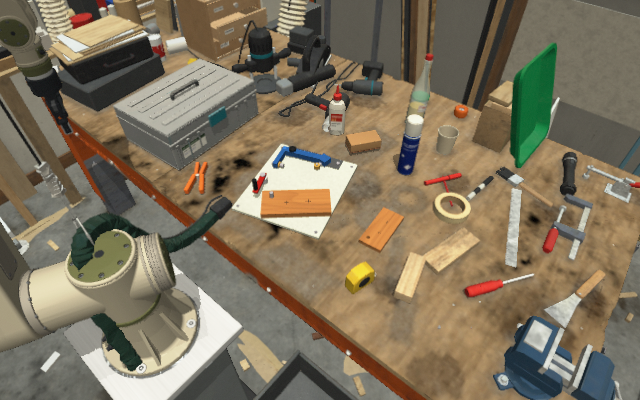

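View pics/d0.png

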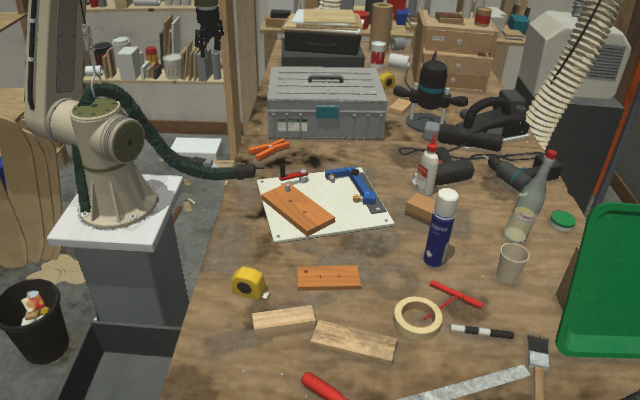

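The scene image shows two boards that could be the plate. One is on the white jig at scene (296,203), with the pin and stop unit; the other lies loose on the bench at (382,230), is smaller and is a decoy. The red bar is at (260,183). Offcuts that look alike are at (410,275), (452,250) and (363,141). I choose the board on the jig and check it in a close crop.

Run:
```python
from h import *
a=cv2.imread('pics/s0.png')[135:245,225:365];b=cv2.imread('pics/d0.png')[155:250,250:400]
a=cv2.resize(a,None,fx=4,fy=4,interpolation=2);b=cv2.resize(b,None,fx=4,fy=4,interpolation=2)
cv2.imwrite('pics/c0.png',a);cv2.imwrite('pics/c1.png',b)
```

```text
(no output)
```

View pics/c0.png

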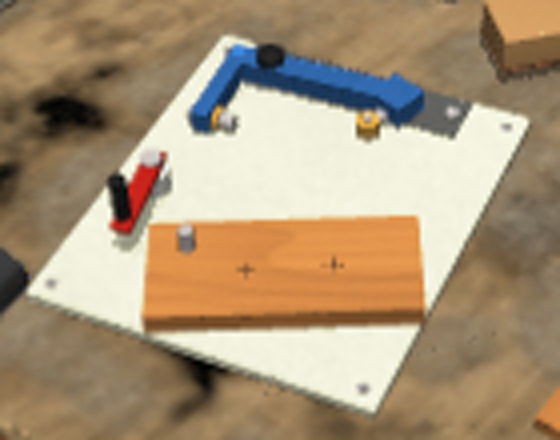

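View pics/c1.png

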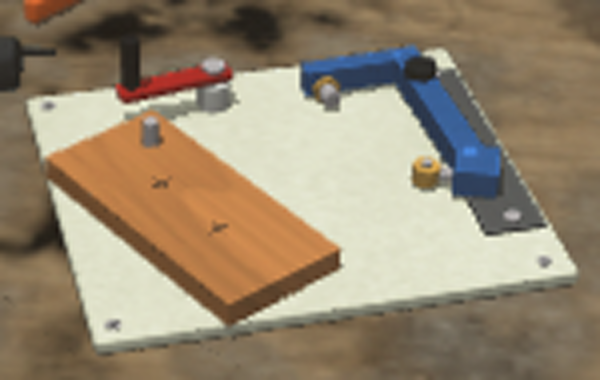

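```bash
cat > fit.py <<'E'
from h import *
from scipy.optimize import least_squares
J=np.array([[-75,100,12],[255,100,12],[255,-185,12],[-75,-185,12],[0,0,48],[60,62,45]])/1000
S=np.array([[28,293],[225,37],[527,120],[375,407],[186,228],[151,158]])/4+[225,135]-.4
Dd=np.array([[28,103],[450,50],[577,272],[97,345],[150,119],[213,66]])/4+[250,155]-.4
Pl=np.array([[-30,25,30],[175,25,30],[175,-70,30],[-30,-70,30]])/1000
PS=np.array([[150,226],[418,216],[425,310],[145,318]])/4+[225,135]-.4
PD=np.array([[147,108],[341,250],[231,305],[47,160]])/4+[250,155]-.4
def tr(p,L):
    c,s=np.cos(p[2]),np.sin(p[2]); return np.c_[L[:,0]*c-L[:,1]*s+p[0],L[:,0]*s+L[:,1]*c+p[1],L[:,2]]
def rot(a,L): return tr([0,0,a],L)
def res(p):
    j=tr(p,J);pl=tr(p,rot(-p[3],Pl)); o=np.r_[[0,0]]
    return np.r_[proj('s0',j)-S,proj('d0',j)-Dd,proj('s0',pl)-PS,proj('d0',pl)-PD].ravel()
if __name__=='__main__':
    print(ray('s0',S[:4],.012),ray('d0',Dd[:4],.012))
    r=least_squares(res,[.5,.2,0,.5],loss='soft_l1');p=r.x;print(p,res(p).reshape(-1,2).round(1).tolist())
    np.save('p.npy',p)
    W=lambda x,y,a=0:tr(p,rot(a,np.array([[x/1000,y/1000,0]])))[0,:2].round(4)
    print('push',W(130,-70,-p[3]),W(130,-70),'pin',W(0,0),'post park',W(-5,62),'across',W(60,-3),'pivot',W(60,62))
    for f in('s0','d0'):
        for c in [] : pass
E
python3 fit.py
```

```text
[[ 0.37956595  0.13366748  0.012     ]
 [ 0.69101697  0.22676501  0.012     ]
 [ 0.7712555  -0.03989896  0.012     ]
 [ 0.46288536 -0.13374455  0.012     ]] [[ 0.38272721  0.13213822  0.012     ]
 [ 0.69889083  0.23033547  0.012     ]
 [ 0.77561176 -0.03954229  0.012     ]
 [ 0.46344617 -0.13570988  0.012     ]]
[0.479919   0.06283949 0.29272287 1.12340936] [[-0.8, -0.5], [-0.3, -1.2], [1.3, -0.9], [0.3, 0.7], [-0.1, 0.1], [0.1, -0.1], [-0.9, -1.0], [-1.2, -0.4], [0.7, 0.3], [-0.8, 0.0], [-0.1, 0.7], [-0.0, 0.5], [-0.1, -0.8], [0.2, -0.7], [0.6, -0.8], [-0.5, -0.2], [1.3, 0.9], [0.0, -0.1], [-0.3, 0.5], [-0.7, -0.3]]
push [ 0.5159 -0.0804] [0.6246 0.0333] pin [0.4799 0.0628] post park [0.4572 0.1208] across [0.5382 0.0773] pivot [0.5195 0.1395]
```

Run:
```python
from fit import *
for a in (ray('s0',PS,.03),ray('d0',PD,.03)):
    print(a.round(4)); e=a[1]-a[0];g=a[0]-a[3];print(np.hypot(*e[:2]),np.hypot(*g[:2]),np.arctan2(e[1],e[0]),np.arctan2(-g[0],g[1]))
```

```text
[[ 0.4758  0.099   0.03  ]
 [ 0.6135 -0.0509  0.03  ]
 [ 0.5427 -0.1142  0.03  ]
 [ 0.4084  0.036   0.03  ]]
0.2035834336005122 0.09228675240108451 -0.8279485997006222 -0.8186564952068787
[[ 0.4739  0.106   0.03  ]
 [ 0.6164 -0.0499  0.03  ]
 [ 0.547  -0.1116  0.03  ]
 [ 0.4101  0.0365  0.03  ]]
0.21114430014483354 0.09436639785356611 -0.8305122942060038 -0.7435212820324014
```

Run:
```python
from fit import *
p=np.load('p.npy')
def tojig(P): 
    q=P[:,:2]-p[:2];c,s=np.cos(p[2]),np.sin(p[2]);return np.c_[q@[c,s],q@[-s,c]]*1000
n=['rollerA','screwtip','blue L end','blue corner','blue head','rail end']
a=np.array([[427,170],[328,95],[303,80],[415,65],[475,175],[545,225]])/4+[250,155]-.4
print(tojig(ray('d0',a,[.03,.03,.03,.05,.03,.013])))
a=np.array([[368,122],[225,120],[200,120],[235,55],[410,100],[460,130]])/4+[225,135]-.4
print(tojig(ray('s0',a,[.03,.03,.03,.05,.03,.013])))
```

```text
[[ 181.87518172  -73.83445984]
 [ 139.74002129   31.24464919]
 [ 127.02478237   54.39861335]
 [ 204.1282267    27.20308016]
 [ 212.90057694  -86.74116163]
 [ 250.2747704  -131.0024155 ]]
[[ 178.05436973  -70.499465  ]
 [ 135.56091299   37.18986062]
 [ 127.74004741   55.89977805]
 [ 190.95350265   54.29455635]
 [ 215.95365382  -91.65322961]
 [ 215.45823572 -136.23857471]]
```

```bash
cat >> h.py <<'E'
from scipy.spatial.transform import Rotation as Rn
def J2W(x,y,a=0):
    p=np.load('p.npy');c,s=np.cos(a),np.sin(a);x,y=(x*c-y*s)/1000,(x*s+y*c)/1000
    c,s=np.cos(p[2]),np.sin(p[2]);return np.array([p[0]+x*c-y*s,p[1]+x*s+y*c])
def rel(xy,z,yaw):
    "shift mm and turn in tool frame; yaw = world angle of tool y, tool down"
    s=telemetry.get_state();w=s['orientation'];R=Rn.from_quat([w[1],w[2],w[3],w[0]])
    y=np.array([np.cos(yaw),np.sin(yaw),0]);zz=np.array([0,0,-1.]);G=Rn.from_matrix(np.c_[np.cross(y,zz),y,zz])
    return (R.inv().apply(np.r_[xy,z]-s['tcp_pos'])*1000).round(1).tolist(),(R.inv()*G).as_rotvec().round(3).tolist()
def jig(P):
    p=np.load('p.npy');q=np.array(P)[:2]-p[:2];c,s=np.cos(p[2]),np.sin(p[2]);return (np.array([q@[c,s],q@[-s,c]])*1000).round(1)
E
python3 - <<'E'
from h import *
print(ray('d0',[[268,135],[268,100],[385,135]],0),ray('d0',[[268,75]],.18))
p=np.load('p.npy');a=-p[3];print(J2W(130,-100,a),rel(J2W(130,-100,a),.12,p[2]+a+np.pi/2))
E
```

```text
[[0.38058339 0.43064824 0.        ]
 [0.34650632 0.71192216 0.        ]
 [0.78829754 0.46619122 0.        ]] [[0.37343948 0.53062195 0.18      ]]
[ 0.49374752 -0.1005887 ] ([-501.0, -519.6, 111.2], [-0.002, 0.0, 0.521])
```

Request:
{"op": "step_arm", "data": {"moves": [[[-20, -21, 0], [0, 0, 0], 0], [[-46, -48, 0], [0, 0, 0], 0], [[-72, -75, 0], [0, 0, 0.05], 0], [[-98, -102, 0], [0, 0, 0.1], 0], [[-124, -129, 0], [0, 0, 0.15], 0], [[-150, -156, 0], [0, 0, 0.2], 0], [[-176, -183, 0], [0, 0, 0.25], 0], [[-202, -210, 0], [0, 0, 0.3], 0]], "grip_force": 60}}

```text
clock: 0.77
tcp_pos: [0.3037, 0.2843, 0.231]
orientation: [-0.0, 0.301, 0.954, -0.0]
wrist_force: [1.4, -0.0, 0.6]
finger_gap: 0.0001
grip_force: 0.0
```

Run:
```python
from h import *
p=np.load('p.npy');a=-p[3];s=telemetry.get_state();print(s['clock'],s['tcp_pos'],s['finger_gap'],rel(J2W(130,-100,a),.12,p[2]+a+np.pi/2))
```

```text
0.7667 [0.30374427 0.2843326  0.23104527] 0.0001416762913485105 ([-376.6, -206.0, 111.1], [-0.0, -0.0, 0.219])
```

Request:
{"op": "step_arm", "data": {"moves": [[[-32, -18, 0], [0, 0, 0.03], 0], [[-65, -35, 0], [0, 0, 0.05], 0], [[-97, -53, 0], [0, 0, 0.08], 0], [[-130, -71, 0], [0, 0, 0.11], 0], [[-162, -89, 0], [0, 0, 0.14], 0], [[-195, -107, 0], [0, 0, 0.17], 0], [[-228, -125, 0], [0, 0, 0.2], 0], [[-260, -142, 0], [0, 0, 0.219], 0]]}}

```text
clock: 1.43
tcp_pos: [0.4357, 0.0188, 0.2311]
orientation: [-0.0, 0.404, 0.915, 0.0]
wrist_force: [0.3, 0.8, -0.1]
finger_gap: -0.0002
grip_force: 0.0
```

Request:
{"op": "step_arm", "data": {"moves": [[[-28, -16, 6], [0, 0, 0], 0], [[-56, -31, 20], [0, 0, 0], 0], [[-84, -46, 40], [0, 0, 0], 0], [[-103, -55, 65], [0, 0, 0], 0], [[-113, -60, 90], [0, 0, 0], 0], [[-115, -62, 111], [0, 0, 0], 0], [[-115, -62, 111], [0, 0, 0], 0]]}}

```text
clock: 2.02
tcp_pos: [0.4644, -0.1058, 0.1159]
orientation: [-0.004, 0.404, 0.915, -0.0]
wrist_force: [-1.4, -0.5, -0.9]
finger_gap: 0.0001
grip_force: 0.0
```

Run:
```python
from h import *
p=np.load('p.npy');a=-p[3];s=telemetry.get_state();print(s['clock'],s['tcp_pos'],s['wrist_force'],rel(J2W(130,-100,a),.018,p[2]+a+np.pi/2))
snap('wrist','w0');snap('side','d1')
im=cv2.imread('pics/d1.png')[150:270,240:400];im=cv2.resize(im,None,fx=3,fy=3,interpolation=2);w=cv2.imread('pics/w0.png')[:,80:]
w=cv2.resize(w,(504,360));cv2.imwrite('pics/m1.png',cv2.resize(np.hstack([im,w]),None,fx=.8,fy=.8))
```

```text
2.0167 [ 0.46439259 -0.10580392  0.11588464] [-1.35915648 -0.54158618 -0.94348285] ([-16.7, 25.5, 97.7], [-0.003, -0.007, -0.0])
```

View pics/m1.png

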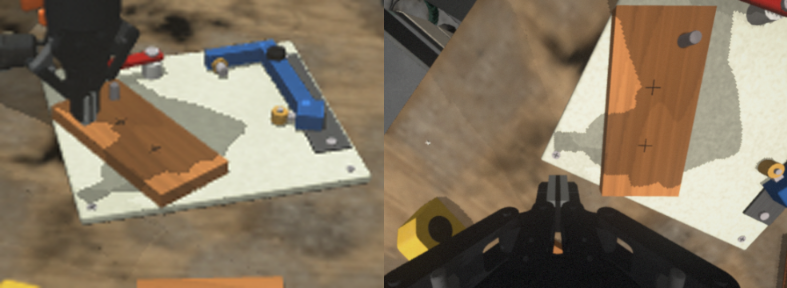

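Request:
{"op": "step_arm", "data": {"moves": [[[-8, 12, 10], [0, 0, 0], 0], [[-17, 22, 35], [0, 0, 0], 0], [[-17, 22, 65], [0, 0, 0], 0], [[-17, 22, 85], [0, 0, 0], 0], [[-17, 22, 95], [0, 0, 0], 0], [[-17, 22, 98], [0, 0, 0], 0], [[-17, 22, 98], [0, 0, 0], 0]]}}

```text
clock: 2.7
tcp_pos: [0.4956, -0.1033, 0.023]
orientation: [0.0, 0.402, 0.916, 0.0]
wrist_force: [0.3, 0.5, 0.8]
finger_gap: 0.0001
grip_force: 0.0
```

Run:
```python
from h import *
p=np.load('p.npy');a=-p[3];s=telemetry.get_state();print(s['clock'],s['tcp_pos'],s['wrist_force'],rel(J2W(130,-84.5,a),.018,p[2]+a+np.pi/2))
snap('wrist','w1');snap('side','d2')
im=cv2.imread('pics/d2.png')[150:270,240:400];im=cv2.resize(im,None,fx=3,fy=3,interpolation=2);w=cv2.imread('pics/w1.png')[:,80:]
w=cv2.resize(w,(504,360));cv2.imwrite('pics/m2.png',cv2.resize(np.hstack([im,w]),None,fx=.8,fy=.8))
# arc plan from touching pose: finger centre at plate (130,-84.5)
for b in np.arange(0,1.13,.1): print(round(b,2),rel(J2W(130,-84.5,a+b),.018,p[2]+a+b+np.pi/2))
```

```text
2.7 [ 0.49562824 -0.10325326  0.02298574] [0.30822379 0.49630911 0.81323097] ([3.2, 15.9, 5.0], [0.0, 0.0, 0.003])
0.0 ([4.3, 15.6, 6.0], [0.001, 0.002, 0.002])
0.1 ([-3.6, 29.0, 6.1], [0.001, 0.002, -0.098])
0.2 ([-10.0, 43.1, 6.1], [0.001, 0.003, -0.198])
0.3 ([-15.0, 57.8, 6.1], [0.001, 0.003, -0.298])
0.4 ([-18.5, 72.9, 6.2], [0.001, 0.003, -0.398])
0.5 ([-20.5, 88.2, 6.2], [0.001, 0.003, -0.498])
0.6 ([-20.9, 103.7, 6.2], [0.001, 0.003, -0.598])
0.7 ([-19.8, 119.2, 6.2], [0.0, 0.003, -0.698])
0.8 ([-17.2, 134.5, 6.2], [0.0, 0.003, -0.798])
0.9 ([-13.0, 149.4, 6.2], [0.0, 0.003, -0.898])
1.0 ([-7.4, 163.8, 6.2], [0.0, 0.003, -0.998])
1.1 ([-0.4, 177.6, 6.2], [-0.0, 0.003, -1.098])
```

View pics/m2.png

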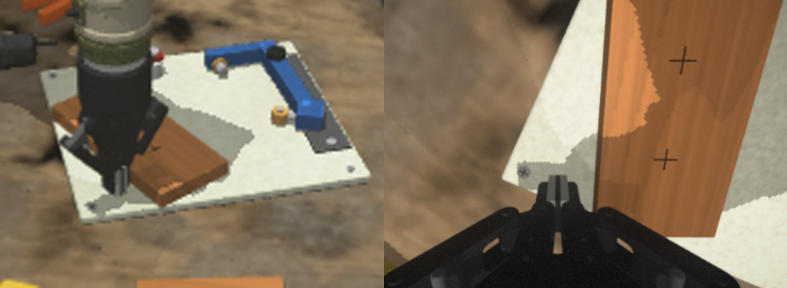

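Request:
{"op": "step_arm", "data": {"moves": [[[3, 4, 3], [0, 0, 0], 0], [[3, 7, 5], [0, 0, 0], 0], [[3, 9, 5], [0, 0, 0], 0], [[3, 11, 5], [0, 0, 0], 0], [[3, 13, 5], [0, 0, 0], 0], [[3, 15, 5], [0, 0, 0], 0], [[3, 16, 5], [0, 0, 0], 0], [[3, 17, 5], [0, 0, 0], 0]]}}

```text
clock: 3.47
tcp_pos: [0.5057, -0.09, 0.0173]
orientation: [-0.0, 0.403, 0.915, -0.0]
wrist_force: [-1.5, -2.2, 0.7]
finger_gap: -0.0
grip_force: 0.8
```

Request:
{"op": "step_arm", "data": {"moves": [[[-2.5, 3.9, 0], [0, 0, -0.03], 0], [[-5.6, 9.3, 0], [0, 0, -0.07], 0], [[-8.5, 14.8, 0], [0, 0, -0.11], 0], [[-11.2, 20.4, 0], [0, 0, -0.15], 0], [[-13.6, 26.1, 0], [0, 0, -0.19], 0], [[-15.8, 31.9, 0], [0, 0, -0.23], 0], [[-17.8, 37.7, 0], [0, 0, -0.27], 0], [[-19.6, 43.7, 0], [0, 0, -0.31], 0]]}}

```text
clock: 4.13
tcp_pos: [0.5511, -0.0749, 0.0171]
orientation: [-0.0, 0.256, 0.967, -0.0]
wrist_force: [-0.1, -1.4, 0.5]
finger_gap: 0.0
grip_force: 0.6
```

```bash
cat > st.py <<'E'
from h import *
s=telemetry.get_state();p=np.load('p.npy');w=s['orientation'];R=Rn.from_quat([w[1],w[2],w[3],w[0]]);j=jig(s['tcp_pos'])
y=R.apply([0,1,0]);ya=np.arctan2(y[1],y[0])-p[2]-np.pi/2
print(round(s['clock'],2),'jig',j,'z',s['tcp_pos'][2].round(4),'toolangle',ya.round(3),'r',np.hypot(*j).round(1),'ang',(np.arctan2(j[1],j[0])+np.arctan2(84.5,130)).round(3),'F tool',R.inv().apply(s['wrist_force']).round(1))
E
python3 st.py
```

```text
4.13 jig [  28.4 -152.4] z 0.0171 toolangle -0.81 r 155.0 ang -0.81 F tool [-0.6 -1.3 -0.5]
```

Request:
{"op": "step_arm", "data": {"moves": [[[-2.5, 3.9, 0], [0, 0, -0.03], 0], [[-5.6, 9.3, 0], [0, 0, -0.07], 0], [[-8.5, 14.8, 0], [0, 0, -0.11], 0], [[-11.2, 20.4, 0], [0, 0, -0.15], 0], [[-13.6, 26.1, 0], [0, 0, -0.19], 0], [[-15.8, 31.9, 0], [0, 0, -0.23], 0], [[-17.8, 37.7, 0], [0, 0, -0.27], 0], [[-19.6, 43.7, 0], [0, 0, -0.31], 0]]}}

```text
clock: 4.8
tcp_pos: [0.5899, -0.0466, 0.0171]
orientation: [-0.0, 0.103, 0.995, -0.0]
wrist_force: [-0.3, -1.5, 1.1]
finger_gap: -0.0
grip_force: 0.5
```

```bash
python3 st.py
```

```text
4.8 jig [  73.8 -136.5] z 0.0171 toolangle -0.5 r 155.2 ang -0.499 F tool [-0.  -1.5 -1.1]
```

Request:
{"op": "step_arm", "data": {"moves": [[[-2.5, 3.9, 0], [0, 0, -0.03], 0], [[-5.6, 9.3, 0], [0, 0, -0.07], 0], [[-8.5, 14.8, 0], [0, 0, -0.11], 0], [[-11.2, 20.4, 0], [0, 0, -0.15], 0], [[-13.6, 26.1, 0], [0, 0, -0.19], 0], [[-14.7, 29, 0], [0, 0, -0.21], 0], [[-15.8, 31.9, 0], [0, 0, -0.23], 0], [[-16.8, 34.8, 0], [0, 0, -0.25], 0]]}}

```text
clock: 5.47
tcp_pos: [0.6135, -0.0159, 0.0172]
orientation: [-0.0, -0.021, 1.0, -0.0]
wrist_force: [-0.4, 0.3, -1.4]
finger_gap: -0.0001
grip_force: 0.4
```

```bash
python3 st.py
```

```text
5.47 jig [ 105.1 -113.9] z 0.0172 toolangle -0.25 r 155.0 ang -0.249 F tool [0.4 0.3 1.4]
```

Request:
{"op": "step_arm", "data": {"moves": [[[-0.8, 1.3, 0], [0, 0, -0.01], 0], [[-1.7, 2.6, 0], [0, 0, -0.02], 0], [[-2.5, 3.9, 0], [0, 0, -0.03], 0], [[-3.3, 5.3, 0], [0, 0, -0.04], 0], [[-4.1, 6.6, 0], [0, 0, -0.05], 0], [[-4.8, 8, 0], [0, 0, -0.06], 0], [[-5.6, 9.3, 0], [0, 0, -0.07], 0], [[-6.3, 10.7, 0], [0, 0, -0.08], 0]]}}

```text
clock: 6.13
tcp_pos: [0.6194, -0.0049, 0.0173]
orientation: [0.0, -0.061, 0.998, 0.0]
wrist_force: [-0.3, -1.0, -0.0]
finger_gap: 0.0001
grip_force: 0.3
```

```bash
python3 st.py
```

```text
6.13 jig [ 114.  -105.2] z 0.0173 toolangle -0.171 r 155.1 ang -0.169 F tool [ 0.4 -0.9  0. ]
```

Request:
{"op": "step_arm", "data": {"moves": [[[-0.8, 1.3, 0], [0, 0, -0.01], 0], [[-1.7, 2.6, 0], [0, 0, -0.02], 0], [[-2.5, 3.9, 0], [0, 0, -0.03], 0], [[-3.3, 5.3, 0], [0, 0, -0.04], 0]]}}

```text
clock: 6.47
tcp_pos: [0.6221, 0.0008, 0.0173]
orientation: [0.0, -0.081, 0.997, 0.0]
wrist_force: [-0.9, -1.0, -0.3]
finger_gap: -0.0001
grip_force: 0.4
```

```bash
python3 st.py
```

```text
6.47 jig [ 118.2 -100.5] z 0.0173 toolangle -0.131 r 155.1 ang -0.128 F tool [ 1.1 -0.8  0.3]
```

Request:
{"op": "step_arm", "data": {"moves": [[[-0.4, 0.7, 0], [0, 0, -0.005], 0], [[-0.8, 1.3, 0], [0, 0, -0.01], 0], [[-1.3, 2, 0], [0, 0, -0.015], 0], [[-1.7, 2.6, 0], [0, 0, -0.02], 0]]}}

```text
clock: 6.8
tcp_pos: [0.6233, 0.0035, 0.0173]
orientation: [0.0, -0.091, 0.996, 0.0]
wrist_force: [0.5, -1.2, -0.3]
finger_gap: -0.0002
grip_force: 0.4
```

```bash
python3 st.py
```

```text
6.8 jig [120.2 -98.2] z 0.0173 toolangle -0.111 r 155.2 ang -0.109 F tool [-0.3 -1.3  0.3]
```

Request:
{"op": "step_arm", "data": {"moves": [[[-0.4, 0.7, 0], [0, 0, -0.005], 0], [[-0.8, 1.3, 0], [0, 0, -0.01], 0], [[-1.3, 2, 0], [0, 0, -0.015], 0], [[-1.7, 2.6, 0], [0, 0, -0.02], 0]]}}

```text
clock: 7.13
tcp_pos: [0.6245, 0.0064, 0.0173]
orientation: [0.0, -0.101, 0.995, 0.0]
wrist_force: [-0.5, -0.7, 0.4]
finger_gap: 0.0003
grip_force: 0.4
```

```bash
python3 st.py
```

```text
7.13 jig [122.2 -95.7] z 0.0173 toolangle -0.091 r 155.2 ang -0.088 F tool [ 0.6 -0.6 -0.4]
```

Request:
{"op": "step_arm", "data": {"moves": [[[-0.4, 0.7, 0], [0, 0, -0.005], 0], [[-0.8, 1.3, 0], [0, 0, -0.01], 0], [[-1.3, 2, 0], [0, 0, -0.015], 0], [[-1.7, 2.6, 0], [0, 0, -0.02], 0]]}}

```text
clock: 7.47
tcp_pos: [0.6257, 0.0093, 0.0173]
orientation: [0.0, -0.111, 0.994, 0.0]
wrist_force: [0.5, -0.5, -0.2]
finger_gap: 0.0001
grip_force: 0.4
```

```bash
python3 st.py
```

```text
7.47 jig [124.1 -93.3] z 0.0173 toolangle -0.071 r 155.3 ang -0.068 F tool [-0.4 -0.6  0.2]
```

Request:
{"op": "step_arm", "data": {"moves": [[[-0.4, 0.7, 0], [0, 0, -0.005], 0], [[-0.8, 1.3, 0], [0, 0, -0.01], 0], [[-1.3, 2, 0], [0, 0, -0.015], 0], [[-1.7, 2.6, 0], [0, 0, -0.02], 0]]}}

```text
clock: 7.8
tcp_pos: [0.6267, 0.0122, 0.0173]
orientation: [0.0, -0.121, 0.993, 0.0]
wrist_force: [-0.8, -0.9, -1.0]
finger_gap: -0.0001
grip_force: 0.4
```

```bash
python3 st.py
```

```text
7.8 jig [126.  -90.8] z 0.0173 toolangle -0.051 r 155.3 ang -0.048 F tool [ 1.  -0.7  1. ]
```

Request:
{"op": "step_arm", "data": {"moves": [[[-0.4, 0.7, 0], [0, 0, -0.005], 0], [[-0.8, 1.3, 0], [0, 0, -0.01], 0], [[-1.3, 2, 0], [0, 0, -0.015], 0], [[-1.7, 2.6, 0], [0, 0, -0.02], 0]]}}

```text
clock: 8.13
tcp_pos: [0.6278, 0.0151, 0.0173]
orientation: [0.0, -0.13, 0.991, 0.0]
wrist_force: [-0.0, -1.3, -0.6]
finger_gap: -0.0002
grip_force: 0.4
```

```bash
python3 st.py
```

```text
8.13 jig [127.8 -88.3] z 0.0173 toolangle -0.031 r 155.3 ang -0.028 F tool [ 0.3 -1.2  0.6]
```

Request:
{"op": "step_arm", "data": {"moves": [[[-0.4, 0.7, 0], [0, 0, -0.005], 0], [[-0.8, 1.3, 0], [0, 0, -0.01], 0], [[-1.3, 2, 0], [0, 0, -0.015], 0], [[-1.7, 2.6, 0], [0, 0, -0.02], 0]]}}

```text
clock: 8.47
tcp_pos: [0.6286, 0.0179, 0.0173]
orientation: [-0.0, -0.14, 0.99, -0.0]
wrist_force: [-1.1, -1.9, 0.1]
finger_gap: 0.0003
grip_force: 0.7
```

```bash
python3 st.py
python3 - <<'E'
from h import *
snap('wrist','w2');snap('side','d3');snap('scene','s3')
f=lambda n,a,b,c,d,w:cv2.resize(cv2.imread(f'pics/{n}.png')[a:b,c:d],(w,300),interpolation=2)
cv2.imwrite('pics/m3.png',np.vstack([np.hstack([f('d3',150,250,260,390,390),f('s3',140,240,235,365,390)]),np.hstack([f('w2',0,400,0,640,480),np.zeros((300,300,3),np.uint8)])]))
E
```

```text
8.47 jig [129.4 -85.9] z 0.0173 toolangle -0.011 r 155.3 ang -0.01 F tool [ 1.6 -1.6 -0.1]
```

View pics/m3.png

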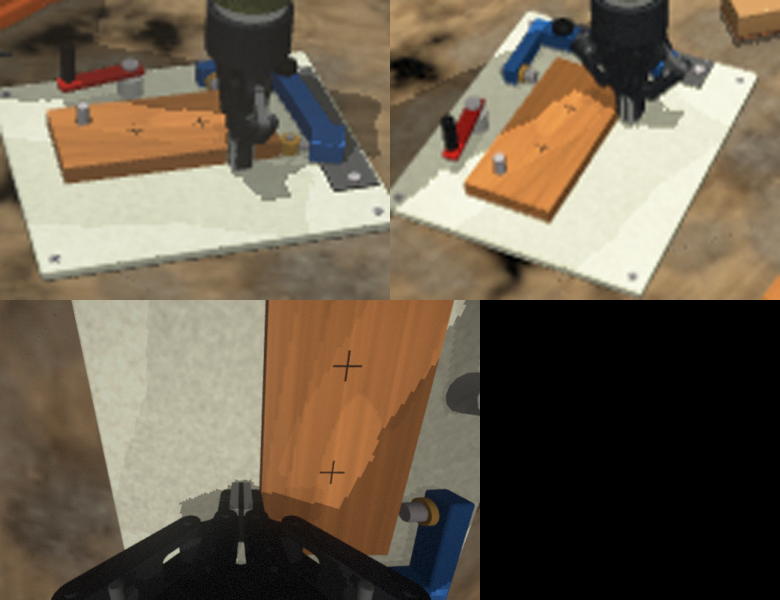

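Request:
{"op": "step_arm", "data": {"moves": [[[-0.4, 0.7, 0], [0, 0, -0.005], 0], [[-0.8, 1.3, 0], [0, 0, -0.01], 0], [[-1.3, 2, 0], [0, 0, -0.015], 0]]}}

```text
clock: 8.87
tcp_pos: [0.629, 0.0193, 0.0173]
orientation: [-0.001, -0.147, 0.989, -0.001]
wrist_force: [-2.2, -5.8, 0.7]
finger_gap: 0.0001
grip_force: 3.1
```

```bash
python3 st.py
```

```text
8.87 jig [130.2 -84.7] z 0.0173 toolangle 0.003 r 155.3 ang -0.0 F tool [ 3.8 -4.9 -0.7]
```

Request:
{"op": "step_arm", "data": {"moves": [[[-0.4, 0.7, 0], [0, 0, -0.005], 0], [[-0.8, 1.3, 0], [0, 0, -0.01], 0], [[-1.3, 2, 0], [0, 0, -0.015], 0]]}}

```text
clock: 9.12
tcp_pos: [0.6294, 0.0206, 0.0173]
orientation: [-0.001, -0.155, 0.988, -0.002]
wrist_force: [-3.3, -9.0, 1.1]
finger_gap: 0.0001
grip_force: 3.7
```

```bash
python3 st.py
```

```text
9.12 jig [131.  -83.6] z 0.0173 toolangle 0.018 r 155.4 ang 0.008 F tool [ 5.9 -7.6 -1.1]
```

Request:
{"op": "step_arm", "data": {"moves": [[[0.2, 0.6, 0], [0, 0, -0.003], 0], [[0.3, 1.2, 0], [0, 0, -0.006], 0], [[0.3, 1.8, 0], [0, 0, -0.01], 0]]}}

```text
clock: 9.37
tcp_pos: [0.6299, 0.0228, 0.0174]
orientation: [0.0, -0.16, 0.987, -0.001]
wrist_force: [2.5, -4.6, -0.9]
finger_gap: -0.0
grip_force: 2.5
```

```bash
python3 st.py
```

```text
9.37 jig [132.  -81.6] z 0.0174 toolangle 0.028 r 155.2 ang 0.023 F tool [-0.9 -5.2  0.9]
```

Request:
{"op": "step_arm", "data": {"moves": [[[-0.2, 0.6, 0], [0, 0, -0.004], 0], [[-0.4, 1.2, 0], [0, 0, -0.008], 0], [[-0.6, 1.8, 0], [0, 0, -0.012], 0]]}}

```text
clock: 9.62
tcp_pos: [0.6292, 0.0268, 0.0173]
orientation: [0.0, -0.166, 0.986, 0.001]
wrist_force: [0.8, 0.4, -0.1]
finger_gap: -0.0001
grip_force: 0.0
```

```bash
python3 st.py
```

```text
9.62 jig [132.5 -77.6] z 0.0173 toolangle 0.041 r 153.6 ang 0.047 F tool [-0.9  0.1  0.1]
```

Request:
{"op": "step_arm", "data": {"moves": [[[-0.2, 0.6, 0], [0, 0, -0.004], 0], [[-0.4, 1.2, 0], [0, 0, -0.008], 0], [[-0.5, 1.6, 0], [0, 0, -0.01], 0]]}}

```text
clock: 9.87
tcp_pos: [0.6291, 0.0277, 0.0173]
orientation: [-0.0, -0.171, 0.985, -0.0]
wrist_force: [0.8, -2.5, -0.4]
finger_gap: -0.0
grip_force: 1.4
```

```bash
python3 st.py
```

```text
9.87 jig [132.7 -76.7] z 0.0173 toolangle 0.051 r 153.3 ang 0.052 F tool [ 0.1 -2.7  0.4]
```

Request:
{"op": "step_arm", "data": {"moves": [[[-0.1, 0.4, 0], [0, 0, -0.002], 0], [[-0.2, 0.8, 0], [0, 0, -0.004], 0]]}}

```text
clock: 10.03
tcp_pos: [0.6292, 0.0278, 0.0173]
orientation: [-0.0, -0.173, 0.985, -0.001]
wrist_force: [-0.3, -5.3, -0.9]
finger_gap: 0.0002
grip_force: 2.7
```

```bash
python3 st.py
```

```text
10.03 jig [132.8 -76.6] z 0.0173 toolangle 0.054 r 153.3 ang 0.053 F tool [ 2.1 -4.8  0.9]
```

Request:
{"op": "step_arm", "data": {"moves": [[[-0.1, 0.4, 0], [0, 0, -0.002], 0], [[-0.2, 0.7, 0], [0, 0, -0.003], 0]]}}

```text
clock: 10.2
tcp_pos: [0.6292, 0.0279, 0.0173]
orientation: [-0.0, -0.174, 0.985, -0.001]
wrist_force: [0.4, -7.1, -1.2]
finger_gap: -0.0002
grip_force: 3.5
```

```bash
python3 st.py
```

```text
10.2 jig [132.8 -76.5] z 0.0173 toolangle 0.057 r 153.3 ang 0.054 F tool [ 2.  -6.8  1.2]
```

The force fell suddenly at 9.6 s, and the tip then met a rigid stop, so the plate is home. I back off and look.

Request:
{"op": "step_arm", "data": {"moves": [[[0.2, -1, 0], [0, 0, 0], 0], [[0.5, -3, 0], [0, 0, 0], 0], [[1, -10, 0], [0, 0, 0], 0], [[1, -25, -5], [0, 0, 0], 0], [[1, -35, -30], [0, 0, 0], 0], [[1, -40, -65], [0, 0, 0], 0], [[1, -40, -100], [0, 0, 0], 0], [[1, -40, -130], [0, 0, 0], 0]]}}

```text
clock: 10.87
tcp_pos: [0.6427, -0.0101, 0.1499]
orientation: [0.001, -0.174, 0.985, -0.0]
wrist_force: [0.2, -0.1, 0.7]
finger_gap: 0.0
grip_force: 0.0
```

```bash
python3 st.py
python3 - <<'E'
from h import *
snap('wrist','w4');snap('side','d4');snap('scene','s4')
f=lambda n,a,b,c,d,w:cv2.resize(cv2.imread(f'pics/{n}.png')[a:b,c:d],(w,300),interpolation=2)
cv2.imwrite('pics/m4.png',np.vstack([np.hstack([f('d4',150,250,260,390,390),f('s4',140,240,235,365,390)]),np.hstack([f('w4',0,400,0,640,480),np.zeros((300,300,3),np.uint8)])]))
E
```

```text
10.87 jig [ 134.8 -116.8] z 0.1499 toolangle 0.056 r 178.4 ang -0.138 F tool [-0.2 -0.2 -0.7]
```

View pics/m4.png

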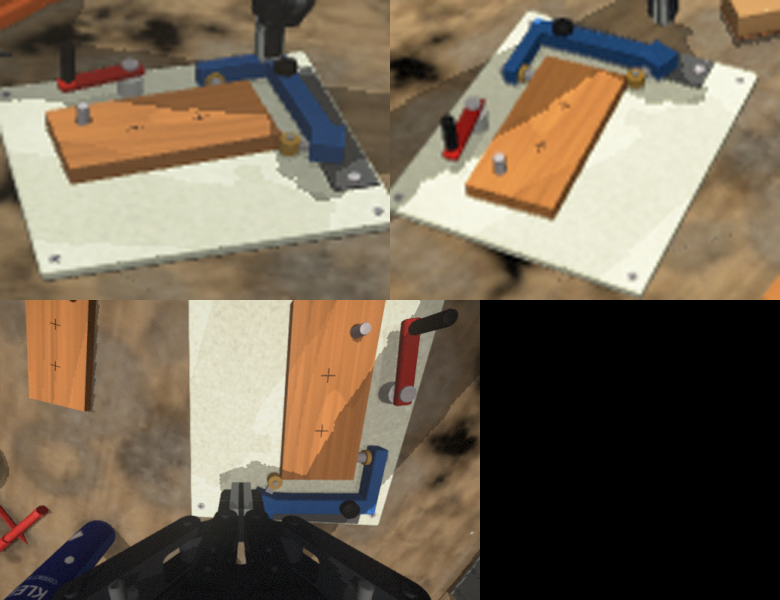

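Run:
```python
from h import *
# triangulate hose tip: scene (229,203), side (261,171)
for z in (0,.05,.1,.15,.2): print(z,ray('s0',[[229,203]],z)[0,:2],ray('d0',[[262,171]],z)[0,:2])
p=np.load('p.npy')
print([J2W(-5,y) for y in(100,62)]); print('clamp',ray('d0',[[250,156],[288,145]],.02)[:,:2])
print(rel(J2W(-5,102),.15,p[2]+np.pi/2), telemetry.get_state()['joint_pos'].round(2))
```

```text
0 [0.39378595 0.16440713] [0.38937455 0.20207243]
0.05 [0.36848597 0.12333072] [0.40111645 0.12601047]
0.1 [0.34318599 0.08225431] [0.41285834 0.04994851]
0.15 [0.31788601 0.04117789] [ 0.42460024 -0.02611346]
0.2 [2.92586027e-01 1.01481158e-04] [ 0.43634213 -0.10217542]
[array([0.44627565, 0.15714286]), array([0.45724095, 0.12075931])]
clamp [[0.34502526 0.25505324]
 [0.45884636 0.33317738]]
([129.0, 226.8, -0.2], [-0.003, 0.007, 0.057]) [-0.14  0.47  0.09  1.18  0.   -0.49]
```

Request:
{"op": "step_arm", "data": {"moves": [[[10, 20, 0], [0, 0, 0], 0], [[28, 50, 0], [0, 0, 0], 0], [[47, 85, 0], [0, 0, 0.02], 0], [[67, 120, 0], [0, 0, 0.04], 0], [[87, 155, 0], [0, 0, 0.05], 0], [[106, 188, 0], [0, 0, 0.057], 0], [[122, 214, 0], [0, 0, 0.057], 0], [[129, 227, 0], [0, 0, 0.057], 0]]}}

```text
clock: 11.68
tcp_pos: [0.4387, 0.1615, 0.1462]
orientation: [-0.002, -0.147, 0.989, 0.0]
wrist_force: [-0.5, -0.1, -0.3]
finger_gap: 0.0003
grip_force: 0.0
```

Request:
{"op": "step_arm", "data": {"moves": [[[0, 0, 20], [0, 0, 0], 0], [[0, 0, 50], [0, 0, 0], 0], [[0, 0, 75], [0, 0, 0], 0], [[0, 0, 90], [0, 0, 0], 0], [[0, 0, 94], [0, 0, 0], 0], [[0, 0, 94], [0, 0, 0], 0]]}}

```text
clock: 12.18
tcp_pos: [0.4419, 0.1598, 0.0517]
orientation: [-0.002, -0.146, 0.989, -0.0]
wrist_force: [-0.1, -0.3, -0.5]
finger_gap: 0.0
grip_force: 0.0
```

```bash
python3 st.py
python3 - <<'E'
from h import *
p=np.load('p.npy')
R=18
for t in np.arange(0,1.56,.1):
    # finger centre = post + R opposite motion; bar dir angle pi+t ; motion dir = pi+t+pi/2
    c=np.array([60,62])+65*np.array([np.cos(np.pi+t),np.sin(np.pi+t)])-R*np.array([np.cos(1.5*np.pi+t),np.sin(1.5*np.pi+t)])
    s,r=rel(J2W(*c),.056,p[2]+np.pi/2+t);print(round(t,2),s,r[2])
E
```

```text
12.18 jig [ -8.4 103.8] z 0.0517 toolangle -0.0 r 104.1 ang 2.228 F tool [ 0.2 -0.3  0.5]
0.0 [-3.4, -23.8, -4.3] -0.0
0.1 [-1.9, -30.4, -4.3] -0.1
0.2 [-1.1, -37.0, -4.3] -0.2
0.3 [-1.0, -43.8, -4.3] -0.3
0.4 [-1.5, -50.5, -4.3] -0.4
0.5 [-2.7, -57.1, -4.3] -0.5
0.6 [-4.6, -63.6, -4.3] -0.6
0.7 [-7.1, -69.9, -4.3] -0.7
0.8 [-10.2, -75.9, -4.3] -0.8
0.9 [-13.9, -81.5, -4.3] -0.9
1.0 [-18.2, -86.7, -4.4] -1.0
1.1 [-22.9, -91.5, -4.4] -1.1
1.2 [-28.1, -95.8, -4.4] -1.2
1.3 [-33.7, -99.6, -4.4] -1.3
1.4 [-39.6, -102.8, -4.4] -1.4
1.5 [-45.9, -105.3, -4.5] -1.5
```

Request:
{"op": "step_arm", "data": {"moves": [[[-3, -12, -4], [0, 0, 0], 0], [[-3, -20, -4], [0, 0, 0], 0], [[-3, -24, -4], [0, 0, 0], 0], [[-2, -30, -4], [0, 0, -0.1], 0], [[-1, -37, -4], [0, 0, -0.2], 0], [[-1, -44, -4], [0, 0, -0.3], 0], [[-1.5, -50.5, -4], [0, 0, -0.4], 0], [[-2.7, -57, -4], [0, 0, -0.5], 0]]}}

```text
clock: 12.85
tcp_pos: [0.4626, 0.106, 0.0583]
orientation: [0.001, -0.388, 0.922, 0.0]
wrist_force: [0.0, 1.6, 0.1]
finger_gap: -0.0002
grip_force: 0.6
```

```bash
python3 st.py
python3 - <<'E'
from h import *
p=np.load('p.npy')
R=18
for t in np.arange(.5,1.56,.1):
    c=np.array([60,62])+65*np.array([np.cos(np.pi+t),np.sin(np.pi+t)])-R*np.array([np.cos(1.5*np.pi+t),np.sin(1.5*np.pi+t)])
    s,r=rel(J2W(*c),.056,p[2]+np.pi/2+t);print(round(t,2),s,r[2])
E
```

```text
12.85 jig [-4.1 46.3] z 0.0583 toolangle 0.505 r 46.5 ang 2.235 F tool [-1.2  1.1 -0.1]
0.5 [1.3, 1.0, 2.3] 0.005
0.6 [2.8, -5.5, 2.3] -0.095
0.7 [3.6, -12.2, 2.3] -0.195
0.8 [3.8, -19.0, 2.3] -0.295
0.9 [3.3, -25.7, 2.3] -0.395
1.0 [2.1, -32.3, 2.3] -0.495
1.1 [0.3, -38.8, 2.4] -0.595
1.2 [-2.2, -45.1, 2.4] -0.695
1.3 [-5.3, -51.1, 2.4] -0.795
1.4 [-9.0, -56.7, 2.4] -0.895
1.5 [-13.2, -62.0, 2.4] -0.995
```

Request:
{"op": "step_arm", "data": {"moves": [[[2.8, -5.5, 1], [0, 0, -0.1], 0], [[3.6, -12.2, 1], [0, 0, -0.2], 0], [[3.8, -19, 1], [0, 0, -0.3], 0], [[3.3, -25.7, 1], [0, 0, -0.4], 0], [[2.1, -32.3, 1], [0, 0, -0.5], 0], [[0.3, -38.8, 1], [0, 0, -0.6], 0], [[-2.2, -45.1, 1], [0, 0, -0.7], 0], [[-5.3, -51.1, 1], [0, 0, -0.8], 0]]}}

```text
clock: 13.52
tcp_pos: [0.5024, 0.0737, 0.0571]
orientation: [-0.0, 0.716, -0.698, 0.0]
wrist_force: [-0.9, 0.8, -0.1]
finger_gap: 0.0003
grip_force: 0.6
```

```bash
python3 st.py
python3 - <<'E'
from h import *
p=np.load('p.npy')
R=18
for t in (1.3,1.4,1.5,1.54):
    c=np.array([60,62])+65*np.array([np.cos(np.pi+t),np.sin(np.pi+t)])-R*np.array([np.cos(1.5*np.pi+t),np.sin(1.5*np.pi+t)])
    s,r=rel(J2W(*c),.056,p[2]+np.pi/2+t);print(round(t,2),s,r[2])
snap('side','d5');snap('scene','s5');snap('wrist','w5')
f=lambda n,a,b,c,d,w:cv2.resize(cv2.imread(f'pics/{n}.png')[a:b,c:d],(w,300),interpolation=2)
cv2.imwrite('pics/m5.png',np.vstack([np.hstack([f('d5',150,250,260,390,390),f('s5',140,240,235,365,390)]),np.hstack([f('w5',0,400,0,640,480),np.zeros((300,300,3),np.uint8)])]))
E
```

```text
13.52 jig [24.7  3.9] z 0.0571 toolangle -4.979 r 25.0 ang 0.733 F tool [-0.9  0.9  0.1]
1.3 [-0.5, -0.5, 1.1] 0.005
1.4 [1.0, -7.1, 1.1] -0.095
1.5 [1.9, -13.7, 1.2] -0.195
1.54 [2.0, -16.4, 1.2] -0.235
```

View pics/m5.png

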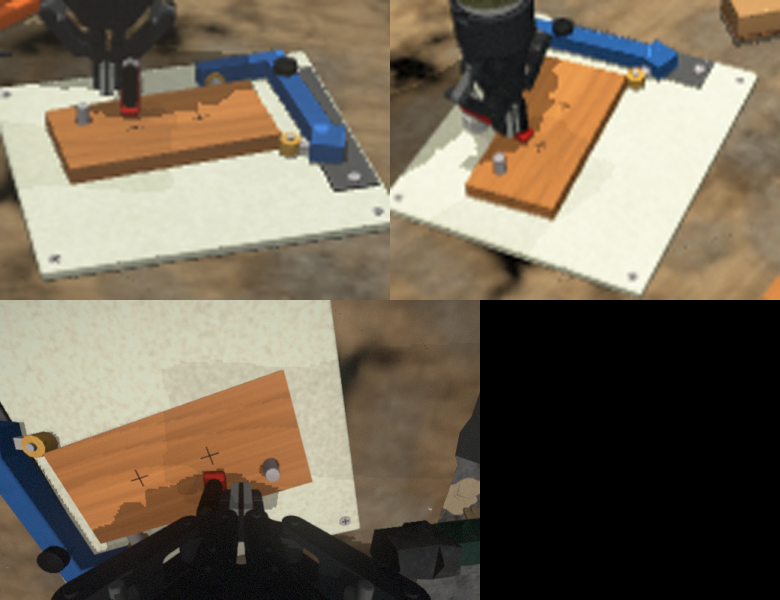

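Request:
{"op": "step_arm", "data": {"moves": [[[1, -6, 1], [0, 0, -0.09], 0], [[1.5, -11, 1], [0, 0, -0.17], 0], [[2, -15, 1], [0, 0, -0.22], 0], [[2, -17, 1], [0, 0, -0.25], 0], [[2, -18, 1], [0, 0, -0.25], 0], [[2, -18, 1], [0, 0, -0.25], 0]]}}

```text
clock: 14.17
tcp_pos: [0.5199, 0.0728, 0.0555]
orientation: [-0.0, 0.796, -0.606, 0.0]
wrist_force: [-0.4, -0.1, 0.8]
finger_gap: -0.0002
grip_force: 0.2
```

```bash
python3 st.py
python3 - <<'E'
from h import *
snap('side','d6');snap('scene','s6')
for n in('d6','s6'):
    im=cv2.imread(f'pics/{n}.png')
    print(n, proj(n,[[*J2W(60+65*np.cos(np.pi+t),62+65*np.sin(np.pi+t)),.085] for t in(1.4,1.5,1.57)]).round(1).tolist())
E
```

```text
14.17 jig [41.2 -1.9] z 0.0555 toolangle -4.735 r 41.2 ang 0.53 F tool [ 0.   0.4 -0.8]
d6 [[304.3, 172.3], [306.6, 172.2], [308.2, 172.1]]
s6 [[278.2, 172.3], [279.4, 171.0], [280.2, 170.1]]
```

Request:
{"op": "step_arm", "data": {"moves": [[[0, -1, 0], [0, 0, 0], 0], [[0, -2, 0], [0, 0, 0], 0], [[0, -3, 0], [0, 0, 0], 0], [[0, -3, 0], [0, 0, 0], 0]]}}

```text
clock: 14.6
tcp_pos: [0.5213, 0.0733, 0.0552]
orientation: [0.001, 0.796, -0.605, -0.001]
wrist_force: [-4.7, -3.8, 3.6]
finger_gap: 0.0001
grip_force: 3.0
```

```bash
python3 st.py
```

```text
14.6 jig [42.6 -1.9] z 0.0552 toolangle -4.733 r 42.6 ang 0.532 F tool [ 2.4  5.5 -3.6]
```

Request:
{"op": "step_arm", "data": {"moves": [[[0, 3, 0], [0, 0, 0], 0], [[0, 10, 0], [0, 0, 0], 0], [[0, 14, -10], [0, 0, 0], 0], [[0, 14, -40], [0, 0, 0], 0], [[0, 14, -75], [0, 0, 0], 0], [[0, 14, -110], [0, 0, 0], 0], [[0, 20, -140], [0, 0, 0], 0], [[0, 40, -160], [0, 0, 0], 0]]}}

```text
clock: 15.27
tcp_pos: [0.4872, 0.0631, 0.2195]
orientation: [-0.002, 0.797, -0.604, 0.003]
wrist_force: [0.7, -0.1, 0.9]
finger_gap: -0.0006
grip_force: 0.0
```

```bash
python3 st.py
python3 - <<'E'
from h import *
snap('side','d7');snap('scene','s7')
f=lambda n,a,b,c,d:cv2.resize(cv2.imread(f'pics/{n}.png')[a:b,c:d],(400,310),interpolation=2)
cv2.imwrite('pics/m7.png',np.hstack([f('d7',150,250,260,390),f('s7',140,240,235,365)]))
for n,o in(('d7',(260,150)),('s7',(235,140))):
    print(n, ((proj(n,[[*J2W(60+65*np.cos(np.pi+t),62+65*np.sin(np.pi+t)),.085] for t in(1.4,1.5,1.57)])-o)*[400/130,3.1]).round(0).tolist())
E
```

```text
15.27 jig [ 7.1 -1.9] z 0.2195 toolangle -4.732 r 7.3 ang 0.315 F tool [ 0.3 -0.7 -0.9]
d7 [[136.0, 69.0], [143.0, 69.0], [148.0, 68.0]]
s7 [[133.0, 100.0], [137.0, 96.0], [139.0, 93.0]]
```

View pics/m7.png

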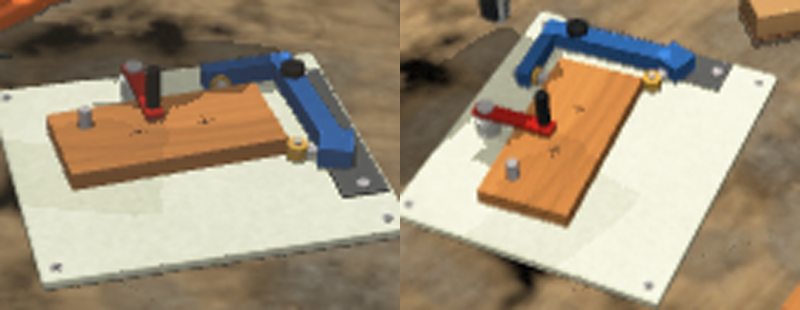

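The bar has reached its end stop: the post top is at (153,68) in the side crop, beyond the predicted 1.57 position. The plate is still between roller and screw, so I settle and hand in.

Request:
{"op": "step_arm", "data": {"moves": [[[0, 0, 0], [0, 0, 0], 0], [[0, 0, 0], [0, 0, 0], 0]]}}

```text
clock: 15.53
tcp_pos: [0.4843, 0.063, 0.2149]
orientation: [-0.0, 0.797, -0.605, 0.0]
wrist_force: [-0.4, -0.6, 0.1]
finger_gap: 0.0004
grip_force: 0.0
```

```bash
python3 -c "
from h import *
print(env.hand_in())"
```

```text
the job is handed in; nothing more can be done
None
```

I handed the job in at about 15.5 s, with no verdict returned: the plate is past the roller against the stop screw (stop felt at about 7 N), the red bar is across it at its end stop, the arm is clear, I touched nothing else, and the plate started about 1.12 rad clockwise by my measurement, not the stated 0.4 to 0.7.

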